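# Sort the pantry goods and snap the bin shut

### The job

Tidy the pantry shelf: put the food tin into the blue bin, and lay both wooden utensils (spoon and slotted spatula) down in the wooden tray so that they lie inside it below its rim. When everything is sorted and let go, swing the bin's flip-top lid over and push it down until it snaps shut under both hooks and stays shut. Leave the pressure cooker lid and the plates where they are.

Things in the scene. Friction and masses are not known exactly. Their poses are not given: they have to be found in the camera images.
- bin: Blue plastic open-topped bin fixed to the shelf, outer size 150 (x) x 200 (y) x 85 high, walls and floor 4 mm. Origin: centre of its underside, z up; -x is its front (faces the robot's side, yaw within 0.25 rad), +x its hinge side. It stands left or right of the robot, the tray on the other side.
- hook_l_nose (a point): Top of the left snap hook's nose, bin coordinates (-84.5, 70, 99.5). The hook is a springy upright finger of blue plastic, 18 wide, on the outside of the bin's front wall, z = 45 to 102, out to x = -94. Its round nose points inward over the front edge of the shut lid and springs aside by 2 to 3 mm as the lid is pushed past.
- hook_r_nose (a point): Top of the right snap hook's nose, bin coordinates (-84.5, -70, 99.5); otherwise as the left one.
- lid (a joint): Angle of the bin's blue flip-top lid (rad): 0 shut on the rim, 1.57 upright, 1.8 fully back; starts 1.57 to 1.75. Plate 158 x 200 x 8 mm hinged along bin y on top of the +x rim. Hinge friction (0.15 N m) keeps it where it is left. Below about 0.08 rad its front edge rides on the two hooks and must be pressed with 5 to 15 N near that edge until it snaps to 0.
- lid_edge (a point): Middle of the lid's free edge on its outer face (on top when shut; facing +x, away from the robot, when upright), 150 mm from the hinge; the round rim reaches 8 mm farther. Axes turn with the lid: as the bin's when shut, z out of the outer face.
- lid_hinge (a point): Middle of the lid's hinge line, in bin coordinates (75, 0, 85).
- tray: Open wooden tray fixed to the shelf, outer size 240 (x) x 150 (y) x 45 high, walls 6 mm, floor 6 mm. Origin: centre of its underside, z up, long side along its x.
- tin: Upright food tin with a paper label, diameter 54, height 65, about 0.2 kg. Origin: centre of its underside.
- spoon: Wooden spoon lying flat, 180 long, about 30 g. Origin: on its underside at mid-length, under the handle; x runs along it towards the head, z up. Handle 12 wide and 14 high from x = -90 to 56; round bowl 36 in diameter, 12 high, about x = 72.
- spoon_head (a point): Head end of the spoon, x = 90 in its frame.
- spoon_butt (a point): Handle end of the spoon, x = -90 in its frame.
- spatula: Slotted wooden spatula lying flat, 180 long, about 30 g. Origin: on its underside at mid-length, under the handle; x runs along it towards the blade, z up. Handle 12 wide and 14 high from x = -90 to 25; blade 34 wide, 5 to 7 thick, from x = 22 to 90.
- spatula_head (a point): Blade end of the spatula, x = 90 in its frame.
- spatula_butt (a point): Handle end of the spatula, x = -90 in its frame.
- cooker_lid: Stainless steel pressure cooker lid lying flat, 200 in diameter, 26 high (side grip 29), with a black valve knob in the middle up to 55 high. Origin: centre of its underside. To be left alone.
- plate_low: Lower of two stacked white melamine plates, 200 in diameter, 20 high. Origin: centre of its underside. To be left alone.
- plate_top: Upper of the two stacked plates, as the lower one. To be left alone.
Not all that is in view belongs to the job. There is more than one size of the tin; the job needs the middle-sized.

How it is judged:
On the way, in this order (a step that is already met when the one before it is completed fails the run):
1. the tin is in the bin and both utensils lie in the tray, let go and at rest, with the bin's lid still open (over 1 rad) (x of tin in the frame of bin between -0.073 and 0.073 m and y of tin in the frame of bin between -0.098 and 0.098 m and z of tin in the frame of bin between -0.005 and 0.08 m and x of spoon_head in the frame of tray between -0.12 and 0.12 m and y of spoon_head in the frame of tray between -0.075 and 0.075 m and z of spoon_head in the frame of tray between -0.005 and 0.045 m and x of spoon_butt in the frame of tray between -0.12 and 0.12 m and y of spoon_butt in the frame of tray between -0.075 and 0.075 m and z of spoon_butt in the frame of tray between -0.005 and 0.045 m and x of spatula_head in the frame of tray between -0.12 and 0.12 m and y of spatula_head in the frame of tray between -0.075 and 0.075 m and z of spatula_head in the frame of tray between -0.005 and 0.045 m and x of spatula_butt in the frame of tray between -0.12 and 0.12 m and y of spatula_butt in the frame of tray between -0.075 and 0.075 m and z of spatula_butt in the frame of tray between -0.005 and 0.045 m and linear speed of each of tin, spoon, spatula below 0.03 m/s and contact force between each of tin, spoon, spatula and the fingers below 0.1 N and value of joint lid above 1 rad), for 0.2 s.
2. the bin's lid is snapped shut (below 0.025 rad) (value of joint lid below 0.025 rad), for 0.2 s.
At the end, for the whole second after the job is handed in: The tin is at rest inside the bin; both ends of each utensil are within the tray's outline and below its 45 mm rim, at rest; the lid is snapped shut under the hooks (angle below 0.025 rad) and stays so (x of tin in the frame of bin between -0.073 and 0.073 m and y of tin in the frame of bin between -0.098 and 0.098 m and z of tin in the frame of bin between -0.005 and 0.08 m and x of spoon_head in the frame of tray between -0.12 and 0.12 m and y of spoon_head in the frame of tray between -0.075 and 0.075 m and z of spoon_head in the frame of tray between -0.005 and 0.045 m and x of spoon_butt in the frame of tray between -0.12 and 0.12 m and y of spoon_butt in the frame of tray between -0.075 and 0.075 m and z of spoon_butt in the frame of tray between -0.005 and 0.045 m and x of spatula_head in the frame of tray between -0.12 and 0.12 m and y of spatula_head in the frame of tray between -0.075 and 0.075 m and z of spatula_head in the frame of tray between -0.005 and 0.045 m and x of spatula_butt in the frame of tray between -0.12 and 0.12 m and y of spatula_butt in the frame of tray between -0.075 and 0.075 m and z of spatula_butt in the frame of tray between -0.005 and 0.045 m and linear speed of each of tin, spoon, spatula below 0.03 m/s and value of joint lid below 0.025 rad); the robot touches nothing.
It fails at once if the pressure cooker lid or a plate is shifted by more than 15 mm (distance of any of cooker_lid, plate_low, plate_top from where it was at the start of the episode above 0.015 m).
It also fails if it takes over 72 s, if anything falls off the work surface, if the arm or the gripper's body presses on something with over 40 N, if the wrist force passes 120 N, or if a joint passes its speed limit or range.

### The arm

A 7-joint arm with a two-finger parallel gripper is mounted at the origin on the work surface. World frame = base frame: x ahead of the robot, y to its left, z up, the work surface at z = 0. Lengths are in m, angles in rad, forces in N, time in s.
With the tool pointing down it reaches from about 0.425 to 0.925 m from the base axis. Payload 6.8 kg.
Tool frame: the origin (TCP) lies midway between the tips of the shut fingers; the grasp point (between the pads) lies 19 mm behind it (r.grip_point_offset is the distance from the TCP to the grasp point, in m); z points along the fingers, y is the direction in which the jaws open and shut (so a half turn about z gives the same grasp; the last joint's range is limited). The gripper opens to 85 mm and grips with 20 to 120 N. Pads are 22 mm wide; open, the fingers measure 114 mm over their backs; the gripper's body (76 mm by 85 mm) begins 54 mm behind the grasp point. The pads swing forward as they close: fully open they stand 13 mm farther back than shut.
Start: joints at [1.077, 0.477, 0.022, 1.555, -0.011, 1.109, -0.083], TCP at [0.254, -0.625, 0.231] pointing down, gripper open.
Joint ranges: [-2.96, 2.96], [-0.34, 2.1], [-1.41, 1.46], [0.24, 2.44], [-1.37, 4.51], [0.17, 1.92], [-2.96, 2.96]. Speed limits (rad/s): [2.39, 2.39, 3.14, 3.14, 3.14, 3.14, 3.14].

### API

Orientations are given as a rotation vector (axis times angle).
In Python, from bench import r, grab_frame, camera_params gives the robot as it stands.
- The arm moves only by the tool carry_out, never from a script. Its argument "motion" is text: rows parted by semicolons, each of 5 numbers parted by spaces: the closure, from 0 (fully open) to 1 (shut), then the shift along the tool's x, y, z in mm, then the turn about the tool's z in rad. In form: fingers dx dy dz twist; .... A call has exactly 8 rows; each row shifts and turns the commanded pose from where the row before left it, along the tool's axes as they then stand; what a row does not reach is not made up. A row lasts 1/8 s, in which the tool goes at most 62.5 mm and 10.7 degrees, less where a joint would pass 70% of its speed; a pose out of reach is approached as far as the arm can. A call with a gripper value outside its range is refused whole. The fingers move at their own pace and stop on an object; "newtons" is the grip in N (left out, the last holds). Time passes only in rows, so rows that do not move let the fingers close, or fill a call up. It gives the time, the measured TCP pose, the force and the opening at its end, in the units of the state.
- r.get_obs(): the state, without advancing time (a new reading comes with each control period).
- grab_frame(name): name is "scene" or "top" or "wrist"; returns the picture (420x560x3 uint8, red, green, blue); there is no depth.
- camera_params(name): a dict with "fx", "fy", "cx", "cy" (pixels), "k1" (the pictures are not rectified: a ray, as slopes to the right and down, at radius r is drawn at 1 + k1 r^2 times it, then the intrinsics apply), "eye" and "attitude" of the camera in the world. Camera axes: x right, y down, z forward; pixel columns grow to the right and rows downward; lengths in m; the calibration is good to about 2 mm. A picture is of the moment at which its call begins: read the wrist's pose just before it. camera_params takes no time and is no camera call; for the wrist camera it gives the pose at the moment of the call.
- r.hand_in(): hands the job in, once; it reports no verdict.
The state is a dict: "clock": time; "joints": joint angles; "qvel": joint speeds; "tau": joint torques, N m; "tcp_pos": TCP position; "orientation": TCP orientation; "contact_force": force on the tool from outside, world axes, zero at the start; "moment": the same for the moment, N m; "grip_width": finger opening in m.
Only numpy, scipy, OpenCV 4.12 (cv2) and the standard library are available. Lean on these libraries where they do the work, as an engineer would, in place of code of your own. Each camera call takes 0.05 s, during which the arm holds its last target.

## Working session

There is one attempt and no reset: what is moved stays moved. The work goes in short steps, Python scripts to look and compute and a tool call to move; the robot and the scene stay as the last step left them, time stands still between calls to the robot, and variables do not carry over. Pictures are saved under pics/ and viewed, and the job is handed in when it is done.

Besides the shell and the picture viewer there is one more tool, called after ">>>" as name(argument=value, ...) on one line, values as JSON. carry_out: Moves the arm, as the interface text tells. Its arguments: {"type":"object","properties":{"motion":{"type":"string"},"newtons":{"type":"number"}},"required":["motion"]}

```bash
ls; mkdir -p pics
python3 - <<'E'
from bench import r, grab_frame, camera_params
import cv2
for n in ["scene","top","wrist"]:
    p=camera_params(n); print(n,p)
    f=grab_frame(n); cv2.imwrite(f"pics/{n}0.png",f[:,:,::-1])
print(r.get_obs(), r.grip_point_offset)
E
```

```text
pics
scene {'fx': 423.21921982823784, 'fy': 423.21921982823784, 'cx': 272.48490531217, 'cy': 212.95197034384933, 'k1': -0.111455682405079, 'eye': array([1.17932418, 0.64671814, 0.72005454]), 'attitude': array([-0.92339511, -2.34029394,  1.22459796])}
top {'fx': 440.06418127521573, 'fy': 440.06418127521573, 'cx': 274.0519952001316, 'cy': 207.22081810934398, 'k1': -0.09332045299818467, 'eye': array([ 0.32429291, -0.03349551,  1.38349246]), 'attitude': array([-2.11745595,  2.13811609, -0.18690717])}
wrist {'fx': 306.76110066205587, 'fy': 306.76110066205587, 'cx': 278.3487573915575, 'cy': 214.12559831236865, 'k1': -0.059096905994187064, 'eye': array([ 0.31532001, -0.60121661,  0.37305342]), 'attitude': array([ 2.41687808, -1.62631302, -0.22102419])}
{'clock': 0.15, 'joints': array([ 1.07689823,  0.47763126,  0.02237453,  1.55617681, -0.01147711,
        1.10931999, -0.08307937]), 'qvel': array([-9.06334189e-05, -2.97122201e-03,  9.81813401e-04, -4.59439860e-03,
        8.74077114e-04,  3.88758819e-04, -6.43203877e-04]), 'tau': array([ 3.25342087e-03, -5.96925545e+01,  1.61072899e+00, -2.81487626e+01,
        1.27240940e-02,  6.58760488e-03, -3.23200410e-06]), 'tcp_pos': array([ 0.25380904, -0.62498838,  0.23055558]), 'orientation': array([-3.08199243e+00, -6.02037742e-01,  6.24670418e-04]), 'contact_force': array([-0.82470132,  0.72923143, -0.14840675]), 'moment': array([-0.01028199, -0.02332673,  0.03207086]), 'grip_width': 0.08500999810216177} 0.0187
```

View pics/scene0.png

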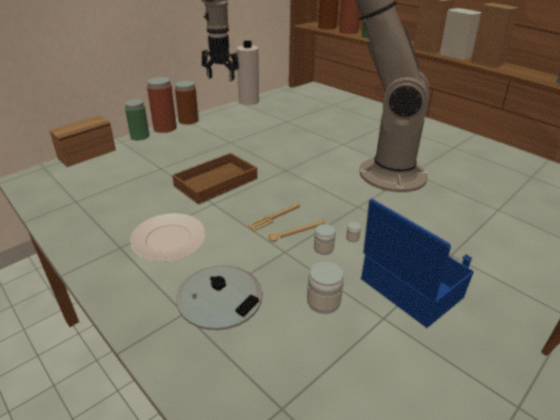

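View pics/top0.png

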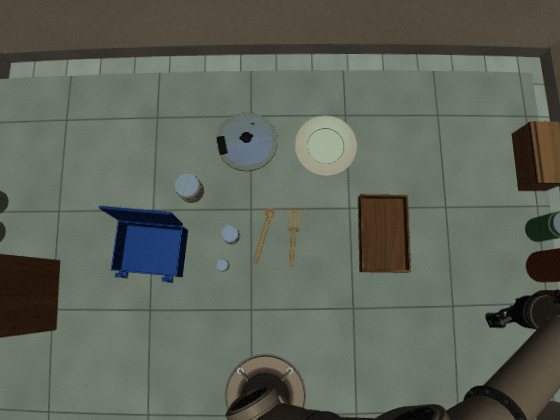

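View pics/wrist0.png

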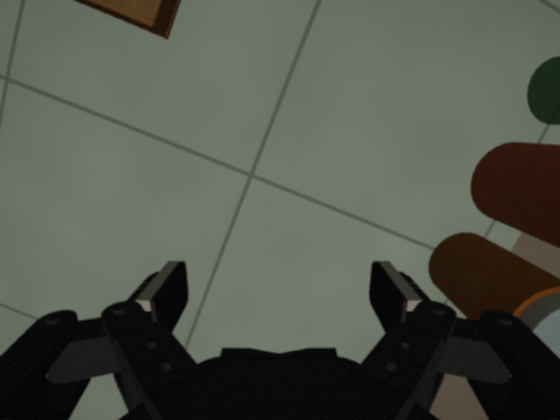

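Candidates for the tin in the top view are the large one at (189,187), the middle one at (230,234) and the small one at (222,265). I choose the middle one and will check its size. The utensils are the spoon near (264,235) and the slotted/forked spatula near (294,237). Next I'll take enlarged crops.

```bash
cat > h.py <<'E'
import numpy as np, cv2
from scipy.spatial.transform import Rotation as R
from bench import r, grab_frame, camera_params
def ray(p,u,v):
    x=(u-p['cx'])/p['fx']; y=(v-p['cy'])/p['fy']
    rd=np.hypot(x,y); q=rd
    for _ in range(30): q=rd/(1+p['k1']*q*q)
    s=q/rd if rd>0 else 1
    d=R.from_rotvec(p['attitude']).apply([x*s,y*s,1]); return np.array(p['eye']),d
def at(p,u,v,z):
    e,d=ray(p,u,v); return e+d*(z-e[2])/d[2]
def proj(p,X):
    c=R.from_rotvec(p['attitude']).inv().apply(np.atleast_2d(X)-p['eye'])
    a=c[:,:2]/c[:,2:]; a=a*(1+p['k1']*(a**2).sum(1,keepdims=True))
    return a*[p['fx'],p['fy']]+[p['cx'],p['cy']]
def crop(src,dst,x0,y0,w,h,s):
    f=cv2.imread(src)[y0:y0+h,x0:x0+w]; cv2.imwrite(dst,cv2.resize(f,None,fx=s,fy=s,interpolation=cv2.INTER_CUBIC))
E
python3 - <<'E'
from h import *
crop('pics/top0.png','pics/c1.png',95,165,220,130,3.6)
crop('pics/top0.png','pics/c2.png',210,180,220,110,3.6)
E
```

```text
(no output)
```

View pics/c1.png

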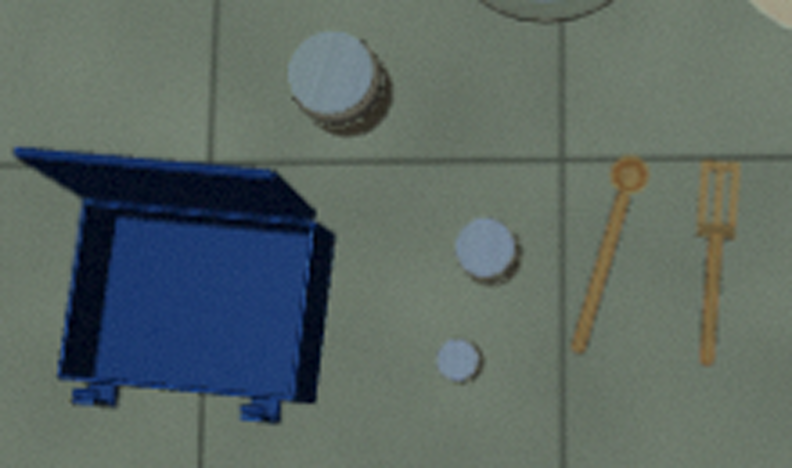

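View pics/c2.png

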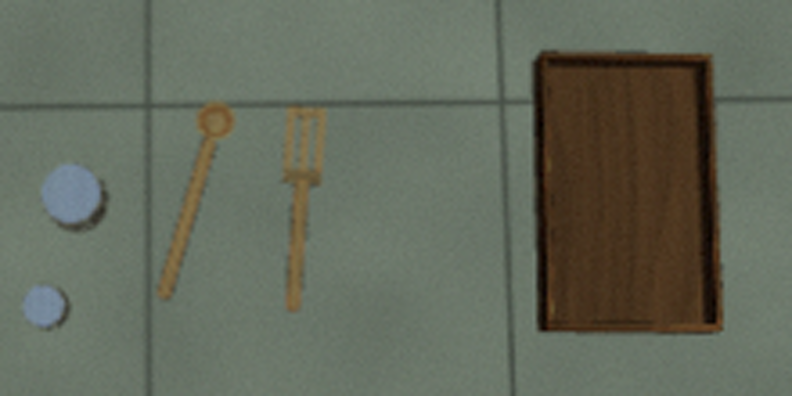

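Run:
```python
from h import *
np.set_printoptions(precision=4,suppress=True)
p=camera_params('top')
def c1(u,v,z): return at(p,95+u/3.6,165+v/3.6,z)
def c2(u,v,z): return at(p,210+u/3.6,180+v/3.6,z)
print('tin',c1(486,248,.065),'diam',c1(517,248,.065)-c1(456,248,.065))
for n,a,z in [('spoonhead',(216,102),.012),('spoonbutt',(164,300),.014),('spathead',(307,107),.006),('spatbutt',(293,311),.014)]: print(n,c2(*a,z))
for n,a,b in [('spoon',(216,102),(164,300)),('spat',(307,107),(293,311))]:
    A=c2(*a,.012);B=c2(*b,.012);d=A-B;print(n,'len',np.linalg.norm(d),'mid',(A+B)/2,'yaw',np.arctan2(d[1],d[0]))
print('tray');T=[c2(*a,.045) for a in[(536,53),(711,56),(721,329),(541,330)]]
for t in T:print(t)
print(np.mean(T,0),[np.linalg.norm(T[i]-T[i-1]) for i in range(4)],'yaw',np.arctan2(*(T[0]-T[3])[1::-1]),np.arctan2(*(T[1]-T[2])[1::-1]))
print('bin');B=[c1(*a,.085) for a in[(60,378),(316,402),(335,232),(85,200)]]
for t in B:print(t)
print(np.mean(B,0),[np.linalg.norm(B[i]-B[i-1]) for i in range(4)]);d=B[0]-B[1];print('yaw',np.arctan2(-d[0],d[1]))
print('hooks',c1(100,388,.1),c1(264,404,.1))
print('lidtop',c1(15,150,.24),c1(272,172,.24))
print('large',c1(332,73,.08),'small',c1(459,360,.04), 'cook',at(p,247,142,.026),'plate',at(p,326,146,.04))
```

```text
tin [0.48   0.1016 0.065 ] diam [-0.0004 -0.0512  0.    ]
spoonhead [ 0.5665 -0.0191  0.012 ]
spoonbutt [0.3936 0.027  0.014 ]
spathead [ 0.5622 -0.0993  0.006 ]
spatbutt [ 0.3831 -0.0838  0.014 ]
spoon len 0.17880538320168507 mid [0.4801 0.004  0.012 ] yaw -0.26116713046499623
spat len 0.1786165215922502 mid [ 0.4722 -0.0914  0.012 ] yaw -0.08483153212456782
tray
[ 0.6009 -0.2966  0.045 ]
[ 0.5969 -0.45    0.045 ]
[ 0.3616 -0.4445  0.045 ]
[ 0.3633 -0.291   0.045 ]
[ 0.4807 -0.3705  0.045 ] [np.float64(0.2376929663498523), np.float64(0.15338273803185923), np.float64(0.2354038247465178), np.float64(0.1534581342232512)] yaw -0.023615296436480988 -0.023343940815207912
bin
[0.3722 0.452  0.085 ]
[0.3524 0.2378 0.085 ]
[0.492  0.2252 0.085 ]
[0.5206 0.4379 0.085 ]
[0.4343 0.3382 0.085 ] [np.float64(0.14901215204507626), np.float64(0.21504689171341448), np.float64(0.14017313690081507), np.float64(0.21458222899047957)]
yaw -0.09231523332381454
hooks [0.3636 0.4126 0.1   ] [0.3506 0.277  0.1   ]
lidtop [0.5353 0.4372 0.24  ] [0.5168 0.2421 0.24  ]
large [0.6284 0.2322 0.08  ] small [0.388  0.1264 0.04  ] cook [0.7821 0.0533 0.026 ] plate [ 0.7616 -0.1996  0.04  ]
```

```bash
cat >> h.py <<'E'
def state():
    o=r.get_obs(); Rm=R.from_rotvec(o['orientation']).as_matrix()
    return o,np.array(o['tcp_pos']),np.arctan2(Rm[1,0],Rm[0,0]),Rm
def plan(tgt,yaw,n=8,vmax=60,wmax=.18,start=None):
    """print rows; model: shift along axes at the row's start"""
    o,p,y,Rm=state()
    if start is not None: p,y=start
    tw=-((yaw-y+np.pi)%(2*np.pi)-np.pi)
    d=(np.array(tgt)-p)*1000
    k=max(int(np.ceil(np.linalg.norm(d)/vmax)),int(np.ceil(abs(tw)/wmax)),1)
    print('rows needed',k,'total twist',round(tw,3),'shift now-axes',[round(v,1) for v in (d[0]*np.cos(y)+d[1]*np.sin(y), d[0]*np.sin(y)-d[1]*np.cos(y), -d[2])], 'yaw',round(y,4))
    k=max(k,n if n else 0)
    for i in range(k):
        s=d/k
        print('%.1f %.1f %.1f %.4f'%(s[0]*np.cos(y)+s[1]*np.sin(y), s[0]*np.sin(y)-s[1]*np.cos(y), -s[2], tw/k)); y-=tw/k
E
python3 - <<'E'
from h import *
np.set_printoptions(precision=4,suppress=True)
p=camera_params('top')
def c1(u,v,z): return at(p,95+u/3.6,165+v/3.6,z)
B=[c1(*a,.085) for a in[(60,378),(297,400),(313,225),(85,200)]]
for t in B:print(t)
print(np.mean(B,0),[np.linalg.norm(B[i]-B[i-1]) for i in range(4)]);d=B[0]-B[1];print('yaw',np.arctan2(-d[0],d[1]))
print(state()[3])
plan([.46,-.092,.2],-.085,n=10)
E
```

```text
[0.3722 0.452  0.085 ]
[0.3541 0.2535 0.085 ]
[0.498  0.2437 0.085 ]
[0.5206 0.4379 0.085 ]
[0.4362 0.3468 0.085 ] [np.float64(0.14901215204507626), np.float64(0.19928510300167787), np.float64(0.14426204453276062), np.float64(0.1954389081208919)]
yaw -0.09122482077579244
[[ 0.9265  0.3763 -0.0006]
 [ 0.3763 -0.9265  0.0012]
 [-0.0001 -0.0014 -1.    ]]
rows needed 10 total twist 0.471 shift now-axes [np.float64(391.6), np.float64(-416.2), np.float64(30.6)] yaw 0.3858
39.2 -41.6 3.1 0.0471
37.2 -43.4 3.1 0.0471
35.1 -45.1 3.1 0.0471
32.9 -46.7 3.1 0.0471
30.7 -48.2 3.1 0.0471
28.4 -49.6 3.1 0.0471
26.0 -50.9 3.1 0.0471
23.6 -52.1 3.1 0.0471
21.1 -53.1 3.1 0.0471
18.6 -54.0 3.1 0.0471
```

>>> carry_out(motion="0 39 -42 3 0.047; 0 37 -43 3 0.047; 0 35 -45 3 0.047; 0 33 -47 3 0.047; 0 31 -48 3 0.047; 0 28 -50 3 0.047; 0 26 -51 3 0.047; 0 24 -52 3 0.047", newtons=40)

```text
clock: 1.15
tcp_pos: [0.4192, -0.197, 0.2073]
orientation: [3.141, 0.013, 0.0]
contact_force: [0.5, 0.2, -0.1]
grip_width: 0.0856
```

Run:
```python
from h import *
o,p,y,_=state(); print(o['clock'],p,y)
plan([.45,-.092,.13],-.085,n=6)
```

```text
1.15 [ 0.41919159 -0.19696147  0.2072916 ] 0.008078693599598263
rows needed 3 total twist 0.093 shift now-axes [np.float64(31.7), np.float64(-104.7), np.float64(77.3)] yaw 0.0081
5.3 -17.5 12.9 0.0155
5.0 -17.5 12.9 0.0155
4.7 -17.6 12.9 0.0155
4.5 -17.7 12.9 0.0155
4.2 -17.7 12.9 0.0155
3.9 -17.8 12.9 0.0155
```

>>> carry_out(motion="0 5 -17 13 0.016; 0 5 -18 13 0.016; 0 5 -18 13 0.016; 0 4 -18 13 0.016; 0 4 -18 13 0.015; 0 4 -18 13 0.015; 0 0 0 0 0; 0 0 0 0 0")

```text
clock: 2.15
tcp_pos: [0.449, -0.0933, 0.1296]
orientation: [3.138, -0.133, 0.0]
contact_force: [0.2, 0.1, -0.0]
grip_width: 0.0853
```

```bash
cat >> h.py <<'E'
import pickle
def wshot(name):
    o,p,y,_=state(); c=camera_params('wrist'); f=grab_frame('wrist')
    cv2.imwrite(f'pics/{name}.png',f[:,:,::-1]); pickle.dump(c,open(f'pics/{name}.pkl','wb')); print(o['clock'],p.round(4),round(y,4),o['contact_force'].round(2),o['grip_width'])
def wcam(name): return pickle.load(open(f'pics/{name}.pkl','rb'))
E
python3 - <<'E'
from h import *
wshot('w1')
E
```

```text
2.15 [ 0.449  -0.0933  0.1296] -0.0844 [ 0.16  0.05 -0.01] 0.08530616329220017
```

View pics/w1.png

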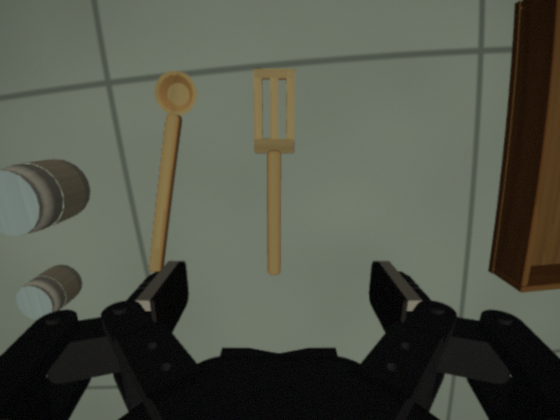

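Run:
```python
from h import *
np.set_printoptions(precision=4,suppress=True)
c=wcam('w1')
for n,a,b in [('spat',(275,69),(274,274)),('spoon',(177,71),(156,272))]:
    A=at(c,*a,.007);B=at(c,*b,.010);d=A-B;print(n,A,B,'len',np.linalg.norm(d),'mid',(A+B)/2,'yaw',np.arctan2(d[1],d[0]))
print('spoon bowl c',at(c,176,93,.012),'handle pt',at(c,165,190,.014))
print('spat handle pt',at(c,274,200,.014),at(c,274,165,.014))
print('tray nearleft corner',at(c,490,271,.045),at(c,527,289,.045),at(c,517,2,.045))
print('tin top c',at(c,14,200,.065))
```

```text
spat [ 0.5635 -0.1014  0.007 ] [ 0.3859 -0.085   0.01  ] len 0.17834256782263505 mid [ 0.4747 -0.0932  0.0085] yaw -0.09215434874121017
spoon [ 0.5694 -0.0223  0.007 ] [0.3968 0.0262 0.01  ] len 0.17930084588007889 mid [0.4831 0.0019 0.0085] yaw -0.2737444786991416
spoon bowl c [ 0.5519 -0.0204  0.012 ] handle pt [0.4744 0.0014 0.014 ]
spat handle pt [ 0.4576 -0.0914  0.014 ] [ 0.4875 -0.094   0.014 ]
tray nearleft corner [ 0.3891 -0.2672  0.045 ] [ 0.3681 -0.3037  0.045 ] [ 0.5903 -0.2714  0.045 ]
tin top c [0.4854 0.0953 0.065 ]
```

Run:
```python
from h import *
plan([.475,-.093,.005],-.09,n=4)
```

```text
rows needed 3 total twist 0.005 shift now-axes [np.float64(25.7), np.float64(-2.7), np.float64(124.7)] yaw -0.0851
6.4 -0.7 31.2 0.0012
6.4 -0.7 31.2 0.0012
6.4 -0.7 31.2 0.0012
6.4 -0.7 31.2 0.0012
```

>>> carry_out(motion="0 9 -1 45 0.005; 0 9 -1 45 0; 0 8 -1 25 0; 0 0 0 10 0; 0 0 0 0 0; 1 0 0 0 0; 1 0 0 0 0; 1 0 0 0 0", newtons=30)

```text
clock: 3.2
tcp_pos: [0.4756, -0.092, 0.005]
orientation: [3.138, -0.14, 0.002]
contact_force: [0.1, -0.2, 0.3]
grip_width: 0.0322
```

>>> carry_out(motion="1 0 0 0 0; 1 0 0 -20 0; 1 0 0 -30 0; 1 0 0 -30 0; 1 0 0 -20 0; 1 0 0 0 0; 1 0 0 0 0; 1 0 0 0 0")

```text
clock: 4.2
tcp_pos: [0.4745, -0.0917, 0.1033]
orientation: [-3.138, 0.14, 0.003]
contact_force: [-0.5, 0.4, -0.3]
grip_width: 0.011
```

Run:
```python
from h import *
wshot('w2')
plan([.475,-.405,.105],-.024,n=6)
```

```text
4.2 [ 0.4745 -0.0917  0.1033] -0.0891 [-0.54  0.41 -0.27] 0.010954377926251315
rows needed 6 total twist -0.065 shift now-axes [np.float64(28.3), np.float64(312.0), np.float64(-1.6)] yaw -0.0891
4.7 52.0 -0.3 -0.0108
4.1 52.0 -0.3 -0.0108
3.6 52.1 -0.3 -0.0108
3.0 52.1 -0.3 -0.0108
2.5 52.2 -0.3 -0.0108
1.9 52.2 -0.3 -0.0108
```

View pics/w2.png

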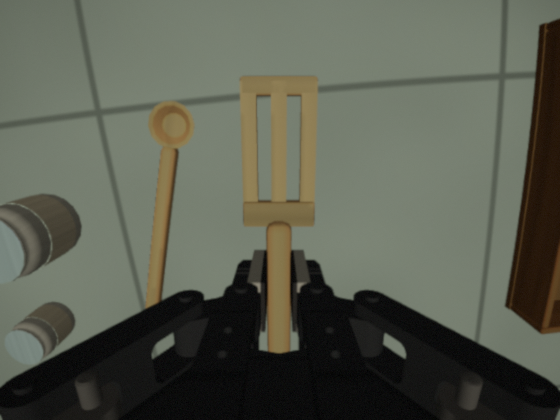

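The spatula is held straight: blade end at (279,80), handle between the pads.

>>> carry_out(motion="1 5 51 0 -0.011; 1 4 51 0 -0.011; 1 4 51 0 -0.011; 1 3 51 0 -0.011; 1 3 51 0 -0.011; 1 3 52 0 -0.01; 1 0 0 0 0; 1 0 0 0 0")

```text
clock: 5.25
tcp_pos: [0.478, -0.3988, 0.1033]
orientation: [-3.14, 0.038, 0.002]
contact_force: [0.7, 1.3, 0.2]
grip_width: 0.0107
```

Run:
```python
from h import *
np.set_printoptions(precision=4,suppress=True)
wshot('w3')
f=grab_frame('top');cv2.imwrite('pics/top3.png',f[:,:,::-1]);crop('pics/top3.png','pics/c3.png',330,170,110,120,5)
plan([.478,-.402,.016],-.024,n=3)
```

```text
5.25 [ 0.478  -0.3988  0.1033] -0.0243 [0.75 1.33 0.2 ] 0.01068103974978342
rows needed 2 total twist 0.002 shift now-axes [np.float64(-0.6), np.float64(4.3), np.float64(87.8)] yaw -0.0221
-0.2 1.4 29.3 0.0006
-0.2 1.4 29.3 0.0006
-0.2 1.4 29.3 0.0006
```

View pics/w3.png

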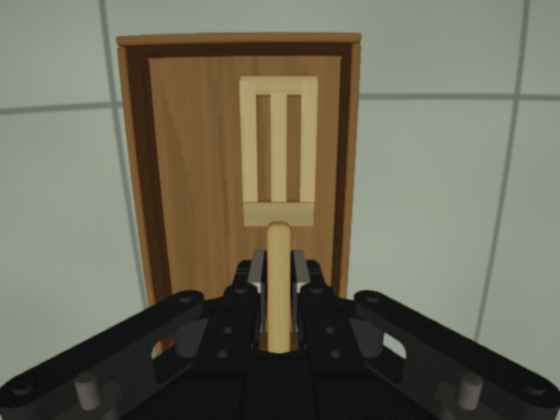

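View pics/c3.png

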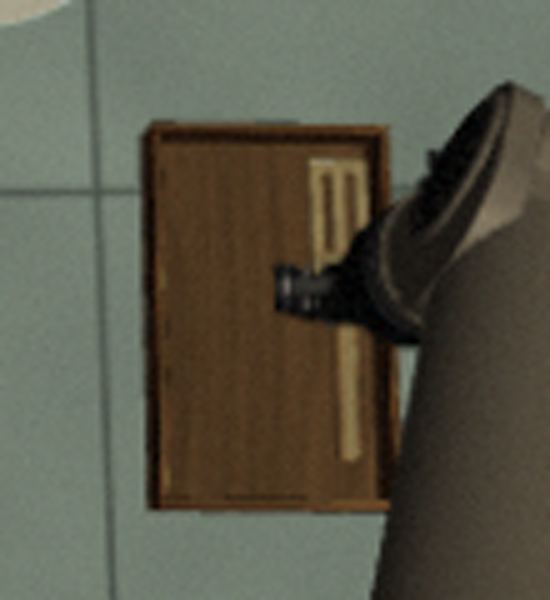

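Run:
```python
from h import *
np.set_printoptions(precision=4,suppress=True)
c=wcam('w3')
for a in [(119,39),(360,36),(136,200),(355,160)]: print(at(c,*a,.045))
print(at(c,279,78,.105))
```

```text
[ 0.6019 -0.306   0.045 ]
[ 0.5986 -0.4516  0.045 ]
[ 0.5015 -0.3035  0.045 ]
[ 0.5246 -0.4508  0.045 ]
[ 0.5663 -0.4023  0.105 ]
```

>>> carry_out(motion="1 0 0 40 0; 1 0 0 35 0; 1 0 0 15 0; 1 0 0 0 0; 0.6 0 0 0 0; 0.6 0 0 0 0; 0.6 0 0 0 0; 0.6 0 0 -20 0")

```text
clock: 6.35
tcp_pos: [0.4774, -0.399, 0.0341]
orientation: [-3.14, 0.038, 0.004]
contact_force: [-0.1, -0.7, -0.2]
grip_width: 0.0339
```

>>> carry_out(motion="0.6 0 0 -40 0; 0.6 0 0 -45 0; 0.3 0 -55 0 0.06; 0 0 -60 0 0.06; 0 0 -60 0 0.06; 0 0 -60 0 0.06; 0 0 -60 0 0; 0 0 -50 0 0")

```text
clock: 7.35
tcp_pos: [0.5351, -0.058, 0.1211]
orientation: [-3.114, 0.412, -0.004]
contact_force: [0.3, 0.5, -0.2]
grip_width: 0.0856
```

Run:
```python
from h import *
wshot('w4')
f=grab_frame('top');cv2.imwrite('pics/top4.png',f[:,:,::-1]);crop('pics/top4.png','pics/c4.png',330,170,110,120,5)
plan([.483,.002,.004],-.27,n=5)
```

```text
7.35 [ 0.5351 -0.058   0.1211] -0.2629 [ 0.28  0.53 -0.18] 0.08563894797731764
rows needed 3 total twist 0.015 shift now-axes [np.float64(-65.5), np.float64(-39.9), np.float64(117.2)] yaw -0.2546
-13.1 -8.0 23.4 0.0031
-13.1 -7.9 23.4 0.0031
-13.2 -7.9 23.4 0.0031
-13.2 -7.9 23.4 0.0031
-13.2 -7.8 23.4 0.0031
```

View pics/w4.png

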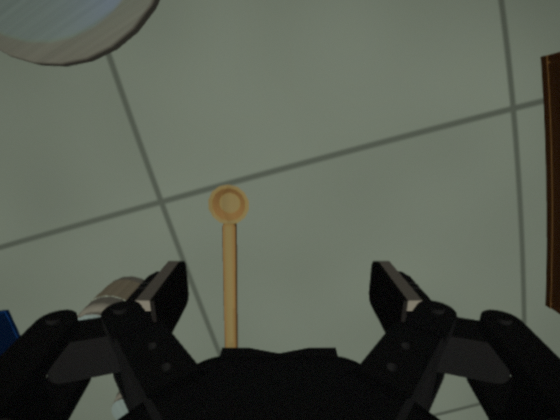

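View pics/c4.png

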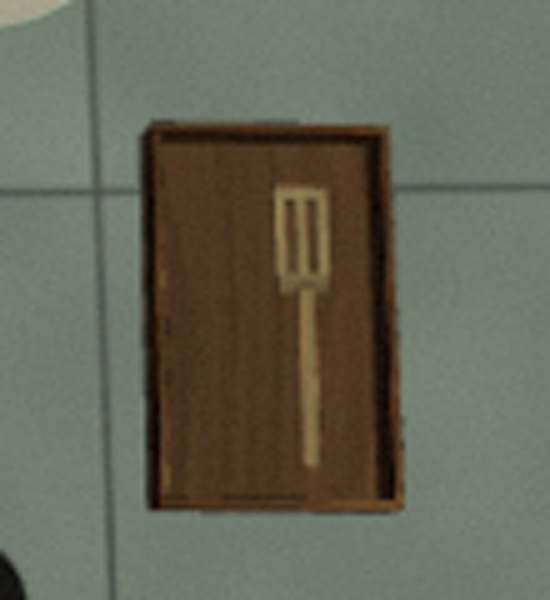

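Run:
```python
from h import *
np.set_printoptions(precision=4,suppress=True)
c=wcam('w4')
print(at(c,229,184,.009),at(c,229.5,204,.012),at(c,230,260,.014),at(c,231,335,.014))
p=camera_params('top')
print('tray y:',[at(p,330+u/5,170+300/5,.006)[1].round(4) for u in (160,275,305,328,378)])
print('tin in w4? no'); print(proj(p,[.483,.1,.065]))
```

```text
[ 0.5683 -0.025   0.009 ] [ 0.5522 -0.0209  0.012 ] [ 0.504  -0.0065  0.014 ] [0.4295 0.0163 0.014 ]
tray y: [np.float64(-0.3093), np.float64(-0.3827), np.float64(-0.402), np.float64(-0.4168), np.float64(-0.449)]
tin in w4? no
[[230.5401 232.9072]]
```

Run:
```python
from h import *
print(state()[1:3]);plan([.488,-.001,.005],-.285,n=5)
```

```text
(array([ 0.53637346, -0.05314954,  0.12120073]), np.float64(-0.2545627998592533))
rows needed 3 total twist 0.03 shift now-axes [np.float64(-59.9), np.float64(-38.3), np.float64(116.2)] yaw -0.2546
-12.0 -7.7 23.2 0.0061
-12.0 -7.6 23.2 0.0061
-12.1 -7.5 23.2 0.0061
-12.1 -7.4 23.2 0.0061
-12.2 -7.4 23.2 0.0061
```

>>> carry_out(motion="0.4 -20 -13 20 0.01; 0.4 -20 -13 20 0.01; 0.4 -20 -12 20 0.01; 0.4 0 0 30 0; 0.4 0 0 20 0; 0.4 0 0 6 0; 0.4 0 0 0 0; 1 0 0 0 0")

```text
clock: 8.45
tcp_pos: [0.4876, -0.0079, 0.0043]
orientation: [-3.107, 0.461, -0.003]
contact_force: [0.0, 0.4, -1.1]
grip_width: 0.0342
```

>>> carry_out(motion="1 0 0 0 0; 1 0 0 0 0; 1 0 0 -25 0; 1 0 0 -35 0; 1 0 0 -35 0; 1 0 0 -5 0; 1 0 0 0 0; 1 0 0 0 0")

```text
clock: 9.45
tcp_pos: [0.4858, -0.0078, 0.1022]
orientation: [3.107, -0.46, -0.003]
contact_force: [-0.3, 0.3, -0.2]
grip_width: 0.0109
```

Run:
```python
from h import *
wshot('w5')
plan([.483,-.344,.105],-.024,n=7)
```

```text
9.45 [ 0.4858 -0.0078  0.1022] -0.2942 [-0.33  0.33 -0.22] 0.010889611795299105
rows needed 6 total twist -0.27 shift now-axes [np.float64(94.7), np.float64(322.6), np.float64(-2.8)] yaw -0.2941
13.5 46.1 -0.4 -0.0386
11.7 46.6 -0.4 -0.0386
9.9 47.0 -0.4 -0.0386
8.1 47.3 -0.4 -0.0386
6.3 47.6 -0.4 -0.0386
4.4 47.8 -0.4 -0.0386
2.6 48.0 -0.4 -0.0386
```

View pics/w5.png

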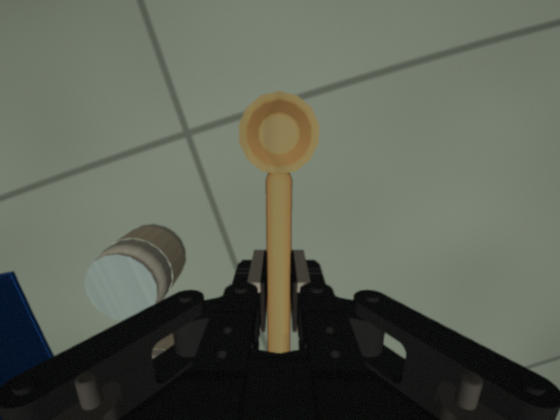

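>>> carry_out(motion="1 13 46 0 -0.039; 1 12 47 0 -0.039; 1 10 48 0 -0.039; 1 8 48 0 -0.039; 1 6 48 0 -0.039; 1 5 49 0 -0.038; 1 3 43 0 -0.037; 1 0 0 0 0")

```text
clock: 10.5
tcp_pos: [0.4825, -0.3467, 0.102]
orientation: [3.14, -0.048, -0.003]
contact_force: [-0.3, 1.7, 0.2]
grip_width: 0.0108
```

Run:
```python
from h import *
wshot('w6')
plan([.481,-.349,.013],-.024,n=3)
```

```text
10.5 [ 0.4825 -0.3467  0.102 ] -0.0303 [-0.26  1.65  0.19] 0.010759907609191977
rows needed 2 total twist -0.004 shift now-axes [np.float64(-1.9), np.float64(5.2), np.float64(88.9)] yaw -0.0277
-0.6 1.7 29.6 -0.0012
-0.6 1.7 29.6 -0.0012
-0.7 1.7 29.6 -0.0012
```

View pics/w6.png

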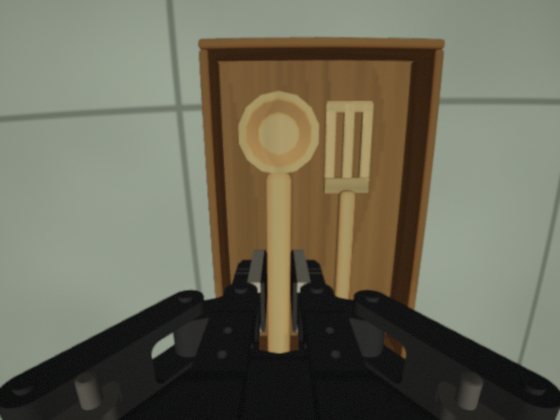

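Run:
```python
from h import *
c=wcam('w6')
print(at(c,325,150,.012),at(c,373,150,.012),'handle',at(c,338,270,.02),'rim',at(c,208,120,.045),at(c,218,60,.01))
print(state()[1])
```

```text
[ 0.53358148 -0.38429312  0.012     ] [ 0.53269606 -0.42040525  0.012     ] handle [ 0.43925685 -0.39452703  0.02      ] rim [ 0.55664326 -0.30600426  0.045     ] [ 0.59883552 -0.30871271  0.01      ]
[ 0.48308705 -0.34381305  0.10192733]
```

>>> carry_out(motion="1 -2 3 40 0; 1 0 0 34 0; 1 0 0 15 0; 1 0 0 0 0; 0.7 0 0 0 0; 0.7 0 0 0 0; 0.7 0 0 0 0; 0.7 0 0 -20 0")

```text
clock: 11.55
tcp_pos: [0.4813, -0.3448, 0.0342]
orientation: [-3.14, 0.038, 0.003]
contact_force: [0.9, -0.1, 0.6]
grip_width: 0.0254
```

>>> carry_out(motion="0.7 0 0 -40 0; 0.6 0 0 -50 0; 0.3 0 -50 -40 0; 0 0 -60 0 0; 0 0 -60 0 0; 0 0 -60 0 0; 0 0 -60 0 0; 0 0 -60 0 0")

```text
clock: 12.55
tcp_pos: [0.4909, 0.0051, 0.1651]
orientation: [3.141, -0.039, 0.004]
contact_force: [1.5, 0.5, -0.9]
grip_width: 0.0853
```

Run:
```python
from h import *
wshot('w7')
f=grab_frame('top');cv2.imwrite('pics/top7.png',f[:,:,::-1]);crop('pics/top7.png','pics/c7.png',330,170,110,120,5)
plan([.482,.10,.045],0,n=6)
```

```text
12.55 [0.4909 0.0051 0.1651] -0.0246 [ 1.5   0.45 -0.87] 0.08526535921966956
rows needed 3 total twist -0.013 shift now-axes [np.float64(-10.3), np.float64(-88.8), np.float64(120.3)] yaw -0.0135
-1.7 -14.8 20.1 -0.0022
-1.7 -14.8 20.1 -0.0022
-1.6 -14.8 20.1 -0.0022
-1.6 -14.8 20.1 -0.0022
-1.6 -14.8 20.1 -0.0022
-1.5 -14.8 20.1 -0.0022
```

View pics/w7.png

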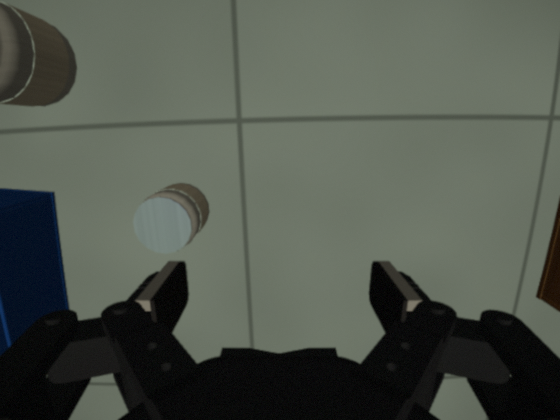

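View pics/c7.png

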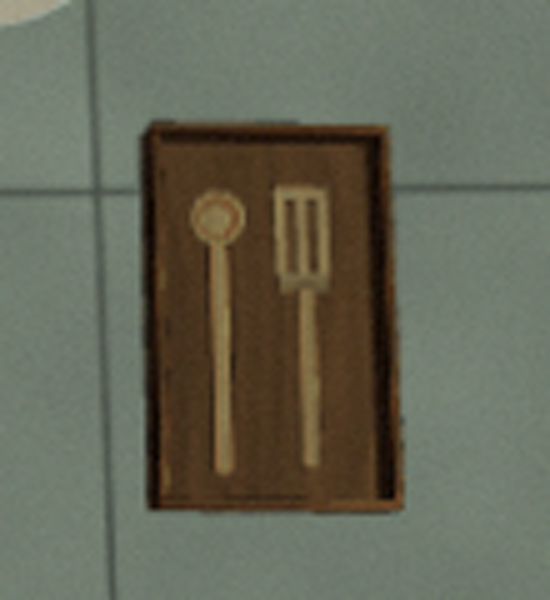

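Both utensils lie flat inside the tray. The middle tin's top is at (164,223) in the wrist view.

Run:
```python
from h import *
c=wcam('w7')
C=at(c,164,223,.065);print(C,at(c,134,223,.065)-at(c,193.5,223,.065))
print('bin front/right corner?',at(c,52,192,.085))
print(state()[1:3])
```

```text
[0.48569604 0.09947234 0.065     ] [0.00116382 0.05051207 0.        ]
bin front/right corner? [0.51820122 0.17641357 0.085     ]
(array([0.49106119, 0.01102998, 0.1653219 ]), np.float64(-0.01347927267746555))
```

>>> carry_out(motion="0 -3 -45 0 -0.01; 0 -3 -44 0 0; 0 0 0 20 0; 0 0 0 45 0; 0 0 0 45 0; 0 0 0 30 0; 0 0 0 0 0; 1 0 0 0 0", newtons=40)

```text
clock: 13.65
tcp_pos: [0.4877, 0.0929, 0.025]
orientation: [-3.141, 0.023, -0.004]
contact_force: [0.5, 3.0, 2.6]
grip_width: 0.0698
```

>>> carry_out(motion="1 0 0 0 0; 1 0 0 0 0; 1 0 0 -40 0; 1 0 0 -50 0; 1 0 0 -50 0; 1 0 0 -10 0; 1 0 0 0 0; 1 0 0 0 0")

```text
clock: 14.65
tcp_pos: [0.4852, 0.0919, 0.1719]
orientation: [3.141, -0.023, -0.004]
contact_force: [0.1, -0.4, -2.9]
grip_width: 0.0528
```

Run:
```python
from h import *
wshot('w8')
f=grab_frame('top');cv2.imwrite('pics/top8.png',f[:,:,::-1]);crop('pics/top8.png','pics/c8.png',95,165,180,130,4.4)
f=grab_frame('scene');cv2.imwrite('pics/sc8.png',f[:,:,::-1])
```

```text
14.65 [0.4852 0.0919 0.1719] -0.0144 [ 0.05 -0.41 -2.92] 0.05280069249054206
```

View pics/w8.png

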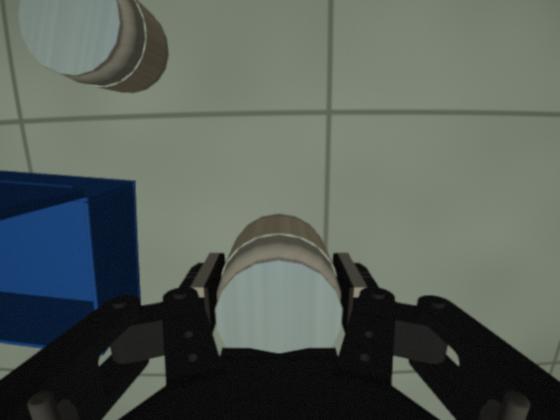

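View pics/c8.png

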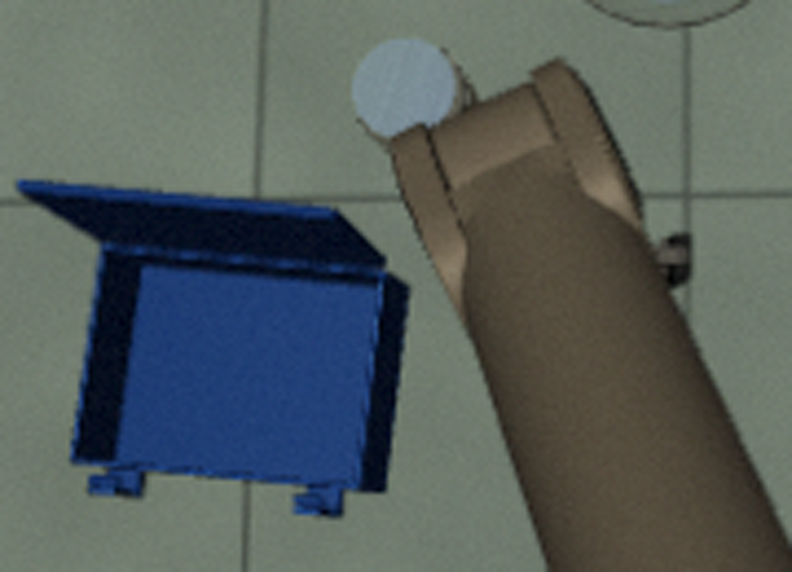

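View pics/sc8.png

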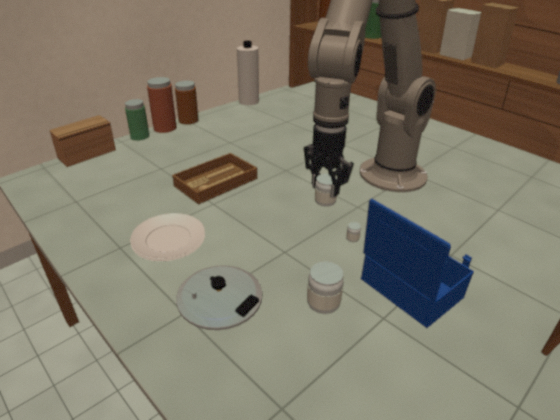

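Run:
```python
from h import *
np.set_printoptions(precision=4,suppress=True)
p=camera_params('top')
def c1(u,v,z): return at(p,95+u/4.4,165+v/4.4,z)
B=[c1(*a,.085) for a in[(72,461),(362,488),(384,275),(101,245)]]
for t in B:print(t)
print(np.mean(B,0),[np.linalg.norm(B[i]-B[i-1]) for i in range(4)]);d=B[0]-B[1];print('yaw',np.arctan2(-d[0],d[1]))
print('hooks',c1(118,478,.1),c1(320,494,.1))
yaw=-.09; C=np.mean(B,0)
Rz=R.from_euler('z',yaw).as_matrix()
for x in [(-75,100,85),(-75,-100,85),(75,-100,85),(75,100,85),(-84.5,70,100),(-84.5,-70,100),(-71,96,4),(-71,-96,4)]:
    print(x,((proj(p,Rz@np.array(x)/1000+[.436,.347,0])-[95,165])*4.4).round(0))
for th in (1.57,1.65,1.75):
  print(th,[((proj(p,Rz@np.array([.075-.158*np.cos(th),y,.085+.158*np.sin(th)])+[.436,.347,0])-[95,165])*4.4).round(0) for y in (.1,-.1)])
c=wcam('w8');print('from wrist: right-front?',at(c,136,182,.085),at(c,86,199,.085))
```

```text
[0.3729 0.4529 0.085 ]
[0.3547 0.2542 0.085 ]
[0.498  0.2427 0.085 ]
[0.5202 0.4399 0.085 ]
[0.4365 0.3474 0.085 ] [np.float64(0.14787907057930036), np.float64(0.1995596588600816), np.float64(0.1437880904136157), np.float64(0.19838217560666577)]
yaw -0.09149919203483281
hooks [0.3611 0.4154 0.1   ] [0.3505 0.2788 0.1   ]
(-75, 100, 85) [[ 71. 465.]]
(-75, -100, 85) [[362. 492.]]
(75, -100, 85) [[387. 270.]]
(75, 100, 85) [[101. 246.]]
(-84.5, 70, 100) [[105. 483.]]
(-84.5, -70, 100) [[311. 502.]]
(-71, 96, 4) [[118. 464.]]
(-71, -96, 4) [[382. 488.]]
1.57 [array([[ 11., 208.]]), array([[333., 235.]])]
1.65 [array([[ 14., 188.]]), array([[336., 214.]])]
1.75 [array([[ 19., 163.]]), array([[340., 189.]])]
from wrist: right-front? [0.5155 0.199  0.085 ] [0.5029 0.2413 0.085 ]
```

Run:
```python
from h import *
print(state()[1:3])
plan([.403,.17,.165],-.05,n=3)
plan([.403,.350,.165],-.09,n=4,start=(np.array([.403,.17,.165]),-.05))
```

```text
(array([0.48550206, 0.09222925, 0.17198431]), np.float64(-0.014030295658109091))
rows needed 2 total twist 0.036 shift now-axes [np.float64(-83.6), np.float64(-76.6), np.float64(7.0)] yaw -0.014
-27.9 -25.5 2.3 0.0120
-28.2 -25.2 2.3 0.0120
-28.5 -24.9 2.3 0.0120
rows needed 3 total twist 0.04 shift now-axes [np.float64(-9.0), np.float64(-179.8), np.float64(-0.0)] yaw -0.05
-2.2 -44.9 -0.0 0.0100
-2.7 -44.9 -0.0 0.0100
-3.1 -44.9 -0.0 0.0100
-3.6 -44.9 -0.0 0.0100
```

>>> carry_out(motion="1 -28 -25 2 0.012; 1 -28 -25 2 0.012; 1 -28 -25 2 0.012; 1 -2 -45 0 0.01; 1 -3 -45 0 0.01; 1 -3 -45 0 0.01; 1 -4 -45 0 0.01; 1 0 0 0 0")

```text
clock: 15.8
tcp_pos: [0.4026, 0.3542, 0.1667]
orientation: [-3.137, 0.133, 0.003]
contact_force: [-1.1, -1.1, -1.8]
grip_width: 0.0529
```

Run:
```python
from h import *
wshot('w9');print(state()[1:3])
f=grab_frame('scene');cv2.imwrite('pics/sc9.png',f[:,:,::-1])
```

```text
15.8 [0.4026 0.3542 0.1667] -0.0848 [-1.14 -1.09 -1.85] 0.05289230765242753
(array([0.40308223, 0.35138269, 0.16635587]), np.float64(-0.08705425378933421))
```

View pics/w9.png

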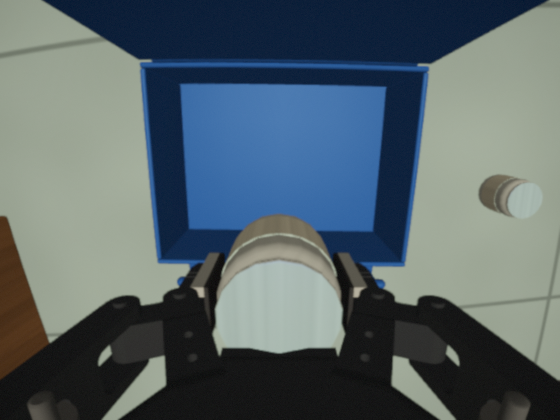

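View pics/sc9.png

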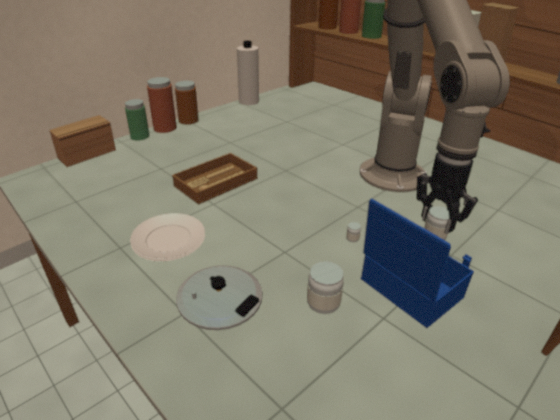

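Run:
```python
from h import *
np.set_printoptions(precision=4,suppress=True)
c=wcam('w9')
B=[at(c,*a,.085) for a in[(157,263),(406,266),(428,68),(142,64)]]
for t in B:print(t)
print(np.mean(B,0),[np.linalg.norm(B[i]-B[i-1]) for i in range(4)]);d=B[0]-B[1];print('yaw',np.arctan2(-d[0],d[1]))
```

```text
[0.375  0.4534 0.085 ]
[0.3557 0.2541 0.085 ]
[0.5026 0.2415 0.085 ]
[0.5216 0.4369 0.085 ]
[0.4387 0.3465 0.085 ] [np.float64(0.14749652423410597), np.float64(0.2001836085171282), np.float64(0.14743190414062043), np.float64(0.19627589433874124)]
yaw -0.09678220424938042
```

>>> carry_out(motion="1 5 0 0 0.008; 1 0 0 40 0; 1 0 0 50 0; 1 0 0 30 0; 1 0 0 13 0; 1 0 0 0 0; 0.05 0 0 0 0; 0.05 0 0 0 0")

```text
clock: 16.9
tcp_pos: [0.4101, 0.3503, 0.0358]
orientation: [-3.136, 0.155, -0.003]
contact_force: [-0.6, -0.4, 0.3]
grip_width: 0.0814
```

>>> carry_out(motion="0.05 0 0 0 0; 0.05 0 0 0 0; 0.05 0 0 -30 0; 0.05 0 0 -50 0; 0.05 0 0 -50 0; 0.05 -5 0 -50 0; 0.5 -5 0 -50 0; 1 0 0 0 0")

```text
clock: 17.9
tcp_pos: [0.4002, 0.3527, 0.2687]
orientation: [-3.132, 0.153, -0.009]
contact_force: [0.2, -0.4, -0.8]
grip_width: 0.0468
```

Run:
```python
from h import *
wshot('w10');print(state()[1:3])
f=grab_frame('top');cv2.imwrite('pics/top10.png',f[:,:,::-1])
```

```text
17.9 [0.4002 0.3527 0.2687] -0.0977 [ 0.2  -0.36 -0.78] 0.04684975656701205
(array([0.39963532, 0.3513263 , 0.26620219]), np.float64(-0.09807237244363365))
```

View pics/w10.png

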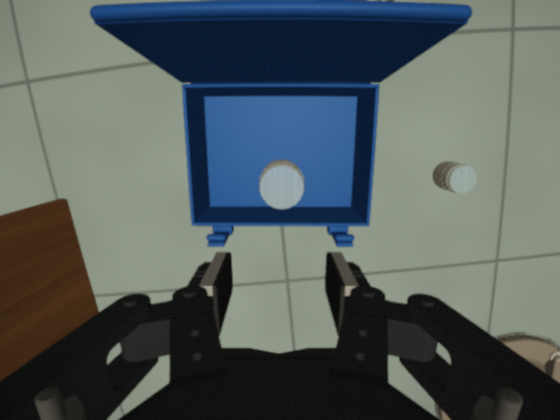

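View pics/top10.png

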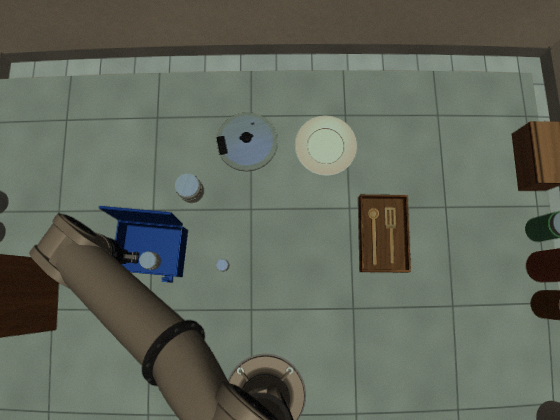

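```bash
cat >> h.py <<'E'
BC=np.array([.439,.3465,0]);BY=-.095;RB=R.from_euler('z',BY).as_matrix()
def loc(p): return RB.T@(np.array(p)-BC)
E
python3 - <<'E'
from h import *
np.set_printoptions(precision=4,suppress=True)
o,p,y,_=state();print(loc(p)*1000,y)
c=wcam('w10')
for uv in [(282,3),(282,20)]:
    e,d=ray(c,*uv); e=loc(e);d=RB.T@d
    # closest to circle R=.158 about hinge in xz
    ts=np.linspace(0,.6,6001);P=e+ts[:,None]*d;rr=np.hypot(P[:,0]-.075,P[:,2]-.085)
    i=np.argmin(abs(rr-.158)); print(P[i],np.arctan2(P[i,2]-.085,-(P[i,0]-.075)),rr[i],rr.min())
print(loc(at(c,282,185,.069)))
for t in np.radians([96,90,80,70,60,50,40,30,20,10,5]):
    Rr=.12+.02*(np.radians(96)-t)/1.6; print(round(np.degrees(t)), ((75+1000*(-Rr*np.cos(t)+.008*np.sin(t))+11), 85+1000*(Rr*np.sin(t)+.008*np.cos(t))))
E
```

```text
[-40.0281   0.0823 264.4809] -0.09828214816167109
[ 0.0894 -0.0007  0.2423] 1.6618636817574368 0.15799252898360375 0.06824434997248845
[ 0.1729 -0.0021 -0.0389] -2.2396332432030084 0.1579563119517598 0.054839023428678135
[-0.0312 -0.0016  0.069 ]
96 (np.float64(106.49959075506462), np.float64(203.50639973805156))
90 (np.float64(94.0), np.float64(206.30899693899573))
80 (np.float64(72.43453421599081), np.float64(208.00374334064642))
70 (np.float64(50.535076044224866), np.float64(205.82951295247216))
60 (np.float64(29.00121241328825), np.float64(199.72479607001094))
50 (np.float64(8.543055279035869), np.float64(189.75538275746342))
40 (np.float64(-10.142030721107844), np.float64(176.11600083337453))
30 (np.float64(-26.392919083242873), np.float64(159.12768639475212))
20 (np.float64(-39.60764702764182), np.float64(139.23086689408456))
10 (np.float64(-49.264993063551884), np.float64(116.97428071753353))
5 (np.float64(-52.623690954124186), np.float64(105.15856015495382))
```

>>> carry_out(motion="1 0 0 -40 0; 1 10 0 0 0; 1 45 0 0 0; 1 45 0 0 0; 1 45 0 0 0; 1 45 0 0 0; 1 0 0 25 0; 1 0 0 20 0")

```text
clock: 19.0
tcp_pos: [0.5877, 0.3309, 0.2555]
orientation: [3.135, -0.155, -0.006]
contact_force: [-0.9, -0.0, 0.0]
grip_width: -0.0
```

Run:
```python
from h import *
np.set_printoptions(precision=4,suppress=True)
o,p,y,_=state();print(loc(p)*1000,y,o['contact_force'])
f=grab_frame('scene');cv2.imwrite('pics/sc11.png',f[:,:,::-1]);crop('pics/sc11.png','pics/c11.png',280,80,260,260,2.3)
```

```text
[149.5505  -1.3737 255.4546] -0.09871578436366571 [-0.881  -0.0212  0.0151]
```

View pics/c11.png

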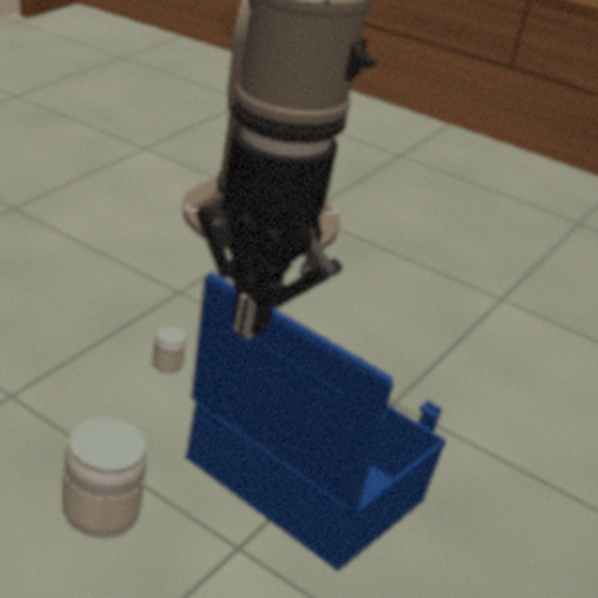

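>>> carry_out(motion="1 0 0 50 0; 1 -38 0 0 0; 1 -24 0 0 0; 1 -25 0 0 0; 1 -25 0 4 0; 1 -25 0 9 0; 1 -22 0 15 0; 1 0 0 0 0")

```text
clock: 20.05
tcp_pos: [0.4275, 0.3473, 0.1803]
orientation: [3.136, -0.149, -0.003]
contact_force: [1.0, 0.3, 0.2]
grip_width: -0.0004
```

Run:
```python
from h import *
np.set_printoptions(precision=4,suppress=True)
o,p,y,_=state();print(loc(p)*1000,y,o['contact_force'])
f=grab_frame('scene');cv2.imwrite('pics/sc12.png',f[:,:,::-1]);crop('pics/sc12.png','pics/c12.png',280,80,260,260,2.3)
```

```text
[-11.5687  -0.2994 180.3355] -0.09473746175696533 [0.9523 0.2985 0.1797]
```

View pics/c12.png

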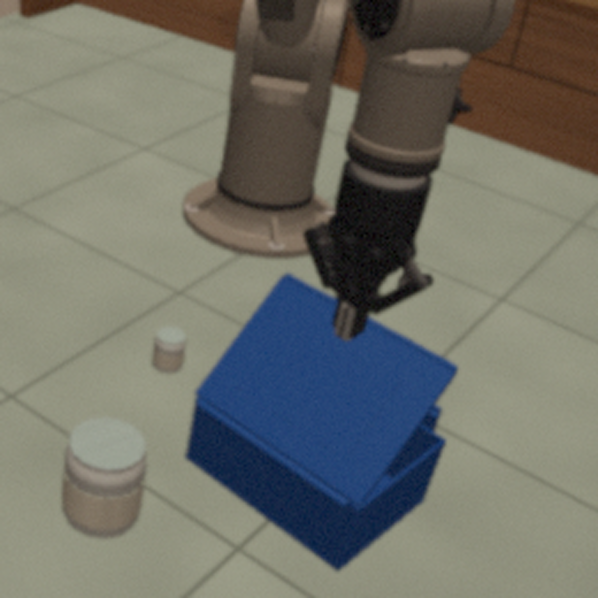

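>>> carry_out(motion="1 -15 0 17 0; 1 -15 0 20 0; 1 -12 0 20 0; 1 -8 0 10 0; 1 0 0 3 0; 1 0 0 3 0; 1 0 0 0 0; 1 0 0 0 0")

```text
clock: 21.1
tcp_pos: [0.3807, 0.3525, 0.1087]
orientation: [-3.137, 0.155, -0.001]
contact_force: [-0.1, -0.0, -0.7]
grip_width: 0.0003
```

Run:
```python
from h import *
np.set_printoptions(precision=4,suppress=True)
o,p,y,_=state();print(loc(p)*1000,y,o['contact_force'])
f=grab_frame('scene');cv2.imwrite('pics/sc13.png',f[:,:,::-1]);crop('pics/sc13.png','pics/c13.png',280,80,260,260,2.3)
```

```text
[-58.5901   0.4727 108.6822] -0.09860503365370897 [-0.1431 -0.0456 -0.7211]
```

View pics/c13.png

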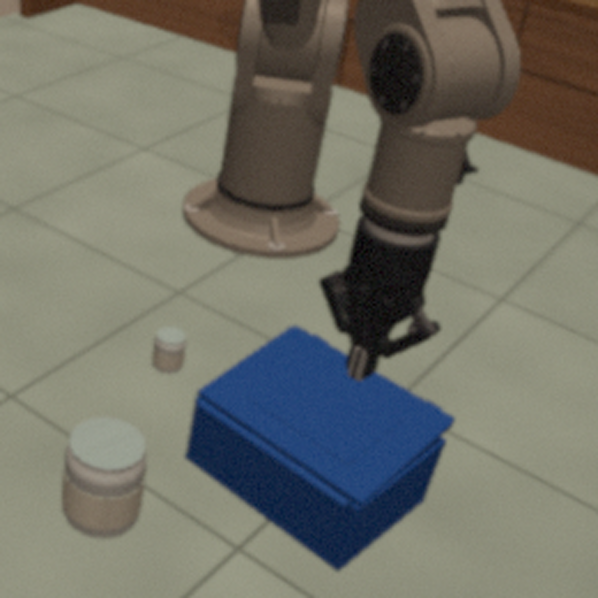

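>>> carry_out(motion="1 -4 0 2 0; 1 0 0 2 0; 1 0 0 2 0; 1 0 0 2 0; 1 0 0 2 0; 1 0 0 0 0; 1 0 0 0 0; 1 0 0 0 0")

```text
clock: 22.15
tcp_pos: [0.3755, 0.3531, 0.099]
orientation: [3.137, -0.153, -0.001]
contact_force: [-3.0, -2.2, 11.1]
grip_width: 0.0002
```

>>> carry_out(motion="1 0 0 1 0; 1 0 0 1 0; 1 0 0 1 0; 1 0 0 1 0; 1 0 0 0 0; 1 0 0 0 0; 1 0 0 0 0; 1 0 0 0 0")

```text
clock: 23.15
tcp_pos: [0.3763, 0.3528, 0.0943]
orientation: [-3.138, 0.154, -0.0]
contact_force: [0.5, -0.1, 0.3]
grip_width: 0.0
```

>>> carry_out(motion="1 0 0 1 0; 1 0 0 1 0; 1 0 0 0 0; 1 0 0 0 0; 1 0 0 0 0; 1 0 0 0 0; 1 0 0 0 0; 1 0 0 0 0")

```text
clock: 24.15
tcp_pos: [0.3763, 0.3529, 0.0929]
orientation: [3.138, -0.154, 0.001]
contact_force: [-1.6, -1.9, 6.4]
grip_width: -0.0003
```

Run:
```python
from h import *
np.set_printoptions(precision=4,suppress=True)
o,p,y,_=state();print(loc(p)*1000,y,o['contact_force'])
```

```text
[-62.9889   0.453   92.9261] -0.09819421223452676 [-1.6277 -1.8528  6.4322]
```

>>> carry_out(motion="1 0 0 1 0; 1 0 0 0.5 0; 1 0 0 0 0; 1 0 0 0 0; 1 0 0 0 0; 1 0 0 0 0; 1 0 0 0 0; 1 0 0 0 0")

```text
clock: 25.15
tcp_pos: [0.3764, 0.3531, 0.0926]
orientation: [3.138, -0.154, 0.002]
contact_force: [-4.7, -4.2, 19.5]
grip_width: 0.0001
```

Hard stop at z ≈ 92.7 mm, which matches a shut lid (85 + 8). I'll lift off and look.

>>> carry_out(motion="1 0 0 -10 0; 1 0 0 -30 0; 1 0 0 -50 0; 1 -10 0 -50 0; 1 -10 0 -50 0; 1 0 0 -40 0; 1 0 0 0 0; 1 0 0 0 0")

```text
clock: 26.15
tcp_pos: [0.3561, 0.3543, 0.3202]
orientation: [3.137, -0.154, -0.001]
contact_force: [0.7, 0.6, -0.0]
grip_width: -0.0005
```

Run:
```python
from h import *
wshot('w14');crop('pics/w14.png','pics/c14w.png',160,20,260,260,2.3)
f=grab_frame('scene');cv2.imwrite('pics/sc14.png',f[:,:,::-1]);crop('pics/sc14.png','pics/c14.png',340,190,160,140,4.2)
f=grab_frame('top');cv2.imwrite('pics/top14.png',f[:,:,::-1])
c=wcam('w14')
for z,n in ((.0,'shut'),(.06,'0.06')):
    th=z
    print(n,[proj(c,RB@np.array([.075-.158*np.cos(th)+.008*np.sin(th),y,.085+.158*np.sin(th)+.004*np.cos(th)])+BC).round(1) for y in (.1,0,-.1)])
```

```text
26.15 [0.3561 0.3543 0.3202] -0.0984 [ 0.67  0.6  -0.04] -0.0005123581871350232
shut [array([[196.5, 186.2]]), array([[277.3, 185.9]]), array([[358.1, 185.7]])]
0.06 [array([[194.5, 187. ]]), array([[277.2, 186.6]]), array([[360.1, 186.5]])]
```

View pics/c14w.png

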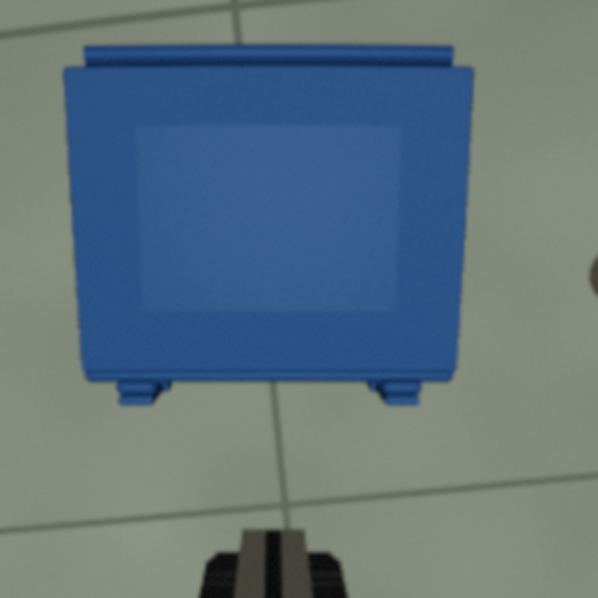

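View pics/c14.png

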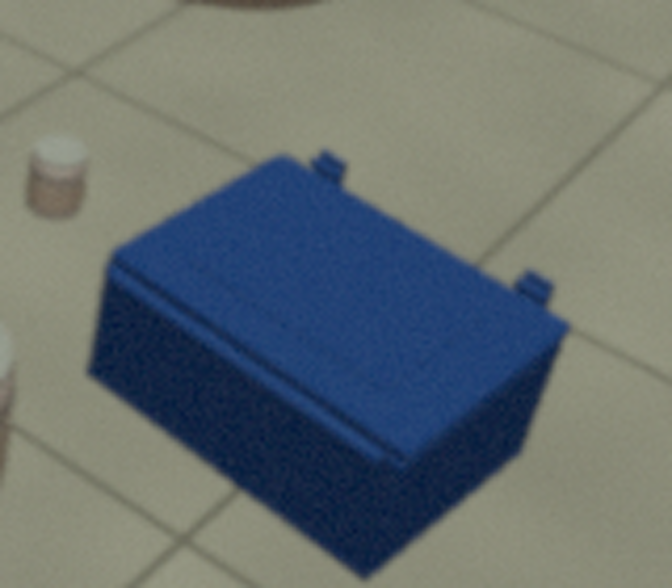

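View pics/top14.png

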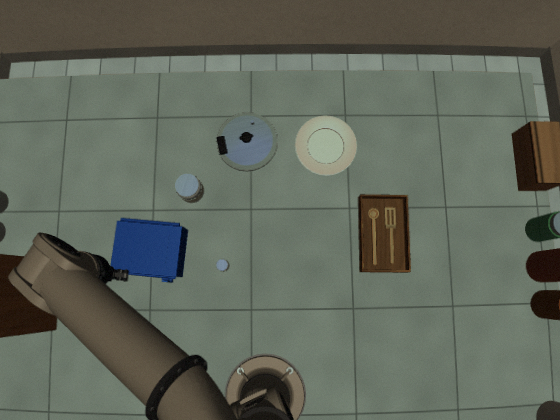

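The lid's front edge spans u = 197–358 in the wrist picture. My projection gives 196.5–358.1 for a shut lid and 194.5–360.1 at 0.06 rad, so it is shut. The utensils lie in the tray, and nothing is in contact with the arm.

Run:
```python
from bench import r
print(r.hand_in())
```

```text
the job is handed in; nothing more can be done
None
```

The pantry shelf is tidied and the job is handed in at about 26 s of the 72 s; the hand-in reported no verdict.

- **Sorting:** I laid the spatula and then the spoon in the wooden tray. I put the middle-sized tin upright in the blue bin and let everything go before touching the lid.
- **Lid:** I swung it over from behind and pressed near its front edge. It resisted at about 11 N, gave way, then came to a hard stop at z ≈ 93 mm, the height of a shut lid.
- **Last checks:** With the arm lifted clear, the lid's front edge matched the shut position in the wrist picture (u = 197–358, against 196.5–358.1 predicted for shut). Both utensils lay inside the tray, and the cooker lid and plates looked unmoved in the top view. I judged those by eye and did not measure the cooker lid or plates again. The final press reached about 20 N, above the suggested 5–15 N, to confirm the stop.
- **Disagreements:** The early bin and tray estimates differed by a few millimetres between cameras; closer wrist pictures settled the bin, and I aimed within the difference for the tray. The spoon was pulled about 7 mm sideways when I gripped it, with no effect on where it ended up.

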